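# Put the edge gauge kit away

## Robot

A 6-joint arm with a two-finger parallel gripper is mounted at the origin on the work surface. World frame = base frame: x ahead of the robot, y to its left, z up, the work surface at z = 0. Lengths are in m, angles in rad, forces in N, time in s.
With the tool pointing down it reaches from about 0.35 to 0.8 m from the base axis. Payload 7.3 kg.
Tool frame: the origin (TCP) lies between the finger pads; the fingertips stand 25 mm ahead of it and the grasp point (between the pads) lies 6 mm ahead of it (r.tip_extent is the distance from the TCP to the fingertips, in m); z points along the fingers, y is the direction in which the jaws open and shut (so a half turn about z gives the same grasp; the last joint's range is limited). The gripper opens to 85 mm and grips with 20 to 120 N. Pads are 22 mm wide; open, the fingers measure 114 mm over their backs; the gripper's body (76 mm by 85 mm) begins 54 mm behind the grasp point. The pads swing forward as they close: fully open they stand 13 mm farther back than shut.
Start: joints at [-1.42, 0.342, 1.524, -0, 1.275, -0.146], TCP at [0.154, -0.502, 0.227] pointing down, gripper open.
Joint ranges: [-2.53, 2.53], [-0.77, 2.02], [0.04, 2.7], [-1, 4.14], [0.28, 2.66], [-3.11, 3.11]. Speed limits (rad/s): [2.57, 2.57, 3.14, 3.14, 3.14, 3.14].

## Interface

Orientations are given as a unit quaternion [x, y, z, w].
In Python, from workcell import r, command_gripper, optics gives the robot as it stands. The module is installed in compiled form; this text tells all that it offers. Calls block until the motion is done:
- r.reach(position, orientation): joint-space move of the TCP to a pose.
- r.move_straight(position, orientation=None, speed=0.15, max_force=None): straight line of the TCP; orientation=None keeps the orientation; speed is the mean speed in m/s. With max_force (N) it stops when the force on the tool has changed by that much, and returns True; else False.
- r.movej(angles): joint-space move.
- command_gripper(opening, force=None): finger opening in m; force is the grip in N (None keeps the last); returns when the fingers have stopped.
- r.hold(seconds).
- r.solve_ik(position, orientation): joint angles nearest the present ones, or None.
- r.read_state(): the state.
- optics.get_image(name): name is "scene" or "top" or "wrist"; returns (picture, depth): 384x512x3 uint8, red, green, blue; 384x512 float32, m along the optical axis (not along the pixel's ray), 0 where there is no reading.
- optics.camera_model(name): a dict with "K" (3x3 intrinsics, pixels), "R" (3x3) and "t" (3): a world point X has camera coordinates R X + t; the wrist camera has in their place "tool_from_camera" (4x4, takes a point from camera to tool coordinates, whose origin is the TCP and whose axes are the flange's). Camera axes: x right, y down, z forward; pixel columns grow to the right and rows downward; lengths in m; the calibration is good to about 2 mm. The wrist camera is an equidistant fisheye: a pixel r from the principal point sees the ray r / f radians off the axis. A picture is of the moment at which its call begins: read the wrist's pose just before it. camera_model takes no time and is no camera call.
A pose or a line that the arm cannot do raises r.PlanningError and nothing moves.
- r.finish_job(): hands the job in, once; it reports no verdict.
The state is a dict: "time_s": time; "joint_positions": joint angles; "dq": joint speeds; "tau": joint torques, N m; "eef_pos": TCP position; "eef_rot": TCP orientation; "contact_force": force on the tool from outside, world axes, zero at the start; "torque": the same for the moment, N m; "grip_width": finger opening in m.
Only numpy, scipy, OpenCV 4.12 (cv2) and the standard library are available. Lean on these libraries where they do the work, as an engineer would, in place of code of your own. Each camera call takes 0.05 s, during which the arm holds its last target.

## Task

Put the edge gauge kit away: set the closed case that lies by itself squarely on top of the stack of two cases, flush with it all round, and hang the disc gauge by its ring eye on the hook inside the low cupboard, so that it hangs freely with the grip down. Let go of everything, and leave the stack standing and the other loose things on the bench where they lie.

Things in the scene. Friction and masses are not known exactly. Their poses are not given: they have to be found in the camera images.
- cupboard: Fixed low plywood cupboard: 220 mm wide, 160 deep, 310 high. Origin: middle of its underside; x horizontal, into it from its open front, y to the left looking in, z up. Front face 80 mm before the origin, open below a header board. Side walls 12 mm thick, floor 10 mm, roof clear, its underside 304 mm up, with a 34 mm vent slot along x over the hook.
- header_edge (a point): Middle of the lower edge of the cupboard's front header board (12 mm thick), on its outer face, 234 mm above the bench, 16 mm lower than the hook tip; cupboard's axes. A level gauge passing under it is too low to go over the tip: the eye has to go in low and rise behind the header with the gauge tilted, grip low.
- hook_tip (a point): Top of the upturned end of the steel J hook in the cupboard, 250 mm above the bench, 87 mm behind the front face; cupboard's axes. 8 mm round bar: level from a post at the back (post face 61 mm beyond the tip along x) towards the front, its upper side 25 mm below this point, then straight up to this point. Roof underside 54 mm above.
- hook_rod (a point): Middle of the level bar of the hook, on its axis: 30.5 mm beyond and 29 mm below the tip; cupboard's axes
- gauge_grip (a point): Centre (half-way up) of the disc gauge's wooden grip, 58 x 18 x 24 mm high. Gauge 200 mm long, about 0.2 kg, lying flat; x from grip to ring eye, z up. Grip end 29 mm behind this point; brass disc 50 mm across, 8 thick, centred 53 mm ahead; then a steel shank 14 wide, 6 thick, and the eye. Undersides flush, 12 mm below this point.
- gauge_eye (a point): Centre of the gauge's ring eye, 6 mm thick: 149 mm ahead of the grip centre, 9 mm below it; hole 28 mm across, ring 44 mm across, hole axis along z; axes as the grip. Let go with the eye over the hook tip and down on the bar, the gauge swings down by itself and hangs.
- case_loose_mid (a point): Centre (half-way up) of the closed grey case that lies by itself: 110 mm (x) by 56 mm (y) by 34 mm (z), 0.2 kg, flat on the bench
- case_top_mid (a point): Centre of the upper of the two stacked cases, same size and axes; its top is 17 mm above this point, 68 mm above the bench
- case_low_mid (a point): Centre of the lower of the two stacked cases, same size and axes, loose on the bench
- paddle: bare light-wood paddle head, 152 mm round, 6 mm thick with a 26 mm wide tang, lying flat; bystander; origin at the middle of its underside
- press_block: chromed steel block 60 x 120 x 45 mm with a short knob on top (65 mm in all), 2.2 kg; bystander; origin at the middle of its underside
- squeegee: blue plastic squeegee 50 x 130 mm, 16 mm high, lying flat; bystander; origin at the middle of its underside
- discs_a: three brass discs piled, widest 70 mm across, 18 mm high; bystander; origin at the middle of its underside
- discs_b: two brass discs piled, 64 mm across, 12 mm high; bystander; origin at the middle of its underside
- glue_jar: closed round jar 68 mm across, 100 mm high; bystander; origin at the middle of its underside
Not all that is in view belongs to the job. Leave any blue look-alike of the part that bears case_loose_mid alone. Of the things that look like the part that bears gauge_grip, take the one that is farthest from the robot's base at the start.

How it is judged:
At the end, for the whole second after the job is handed in: Gauge at rest on the hook: bar through its eye (eye centre within 35 mm of the bar's middle along it, 15 mm sideways, at most 25 mm below), grip down within 0.4 rad of vertical. Loose case at rest on the upper case, that on the lower, each within 8 mm both ways and 0.14 rad (x of gauge_eye in the frame of hook_rod between -0.035 and 0.035 m and y of gauge_eye in the frame of hook_rod between -0.015 and 0.015 m and z of gauge_eye in the frame of hook_rod between -0.025 and 0.002 m and angle between gauge_eye's own x axis and vertical below 0.4 rad and linear speed of gauge below 0.05 m/s and x of case_loose_mid in the frame of case_top_mid between -0.008 and 0.008 m and y of case_loose_mid in the frame of case_top_mid between -0.008 and 0.008 m and z of case_loose_mid in the frame of case_top_mid between 0.03 and 0.038 m and angle between the x axis of case_loose_mid and the x axis of case_top_mid, either way round below 0.14 rad and x of case_top_mid in the frame of case_low_mid between -0.008 and 0.008 m and y of case_top_mid in the frame of case_low_mid between -0.008 and 0.008 m and z of case_top_mid in the frame of case_low_mid between 0.03 and 0.038 m and angle between the x axis of case_top_mid and the x axis of case_low_mid, either way round below 0.14 rad and angle between case_low_mid's own z axis and vertical below 0.1 rad and linear speed of case_loose below 0.02 m/s); the robot touches nothing.
It fails at once if another loose thing on the bench moved more than 40 mm (distance of any of paddle, press_block, squeegee, discs_a, discs_b, glue_jar from where it was at the start of the episode above 0.04 m).
It also fails if it takes over 66 s, if anything falls off the work surface, if the arm or the gripper's body presses on something with over 40 N, if the wrist force passes 120 N, or if a joint passes its speed limit or range.

## Working session

There is one attempt and no reset: what is moved stays moved. The work goes in short steps, each a Python script; the robot and the scene stay as the last script left them, time stands still between calls to the robot, and variables do not carry over. Pictures are saved under pics/ and viewed, and the job is handed in when it is done.

```bash
mkdir -p pics; python3 - <<'E'
from workcell import r, optics
import cv2, numpy as np
for n in ["scene","top","wrist"]:
    im,d=optics.get_image(n); np.savez(f"{n}0.npz",im=im,d=d)
    cv2.imwrite(f"pics/{n}0.png",cv2.resize(im[:,:,::-1],(800,600),interpolation=cv2.INTER_CUBIC))
    m=optics.camera_model(n); print(n,{k:np.round(v,4).tolist() for k,v in m.items() if k!='K'},np.round(m["K"],1).tolist(), (d>0).mean())
print(r.read_state(), r.tip_extent)
E
```

```text
scene {'R': [[-0.8027, 0.5964, 0.0026], [0.4359, 0.5896, -0.6799], [-0.4071, -0.5446, -0.7333]], 't': [0.4225, -0.102, 1.622]} [[407.9, 0.0, 255.7], [0.0, 407.9, 189.7], [0.0, 0.0, 1.0]] 0.996002197265625
top {'R': [[-0.0257, -0.9997, -0.0031], [-0.9888, 0.0259, -0.1467], [0.1467, -0.0008, -0.9892]], 't': [-0.0175, 0.4942, 1.467]} [[373.6, 0.0, 253.1], [0.0, 373.6, 192.3], [0.0, 0.0, 1.0]] 0.9960378011067709
wrist {'tool_from_camera': [[-0.0007, -0.9463, -0.3232, 0.0822], [1.0, -0.0006, -0.0002, 0.0003], [-0.0, -0.3232, 0.9463, -0.1477], [0.0, 0.0, 0.0, 1.0]]} [[297.3, 0.0, 259.6], [0.0, 297.3, 194.1], [0.0, 0.0, 1.0]] 0.9960886637369791
{'time_s': 0.15, 'joint_positions': array([-1.42001799e+00,  3.42561697e-01,  1.52472751e+00,  2.89751670e-06,
        1.27542466e+00, -1.45980176e-01]), 'dq': array([ 1.05984826e-03, -3.16063871e-03, -1.98071099e-03,  1.76165911e-03,
       -1.09198481e-05, -3.08851419e-04]), 'tau': array([ 1.20677360e-03, -4.33907390e+01, -2.46146232e+01, -1.39058707e-04,
        5.71248835e-03, -3.74269268e-05]), 'eef_pos': array([ 0.15351099, -0.50176157,  0.2260106 ]), 'eef_rot': array([ 9.89011887e-01,  1.47834954e-01,  4.08413340e-08, -5.60606794e-04]), 'contact_force': array([-0.46869403, -0.14810838,  0.1433543 ]), 'torque': array([ 0.04162023,  0.04072116, -0.01718268]), 'grip_width': 0.08536691765519407} 0.025
```

View pics/scene0.png

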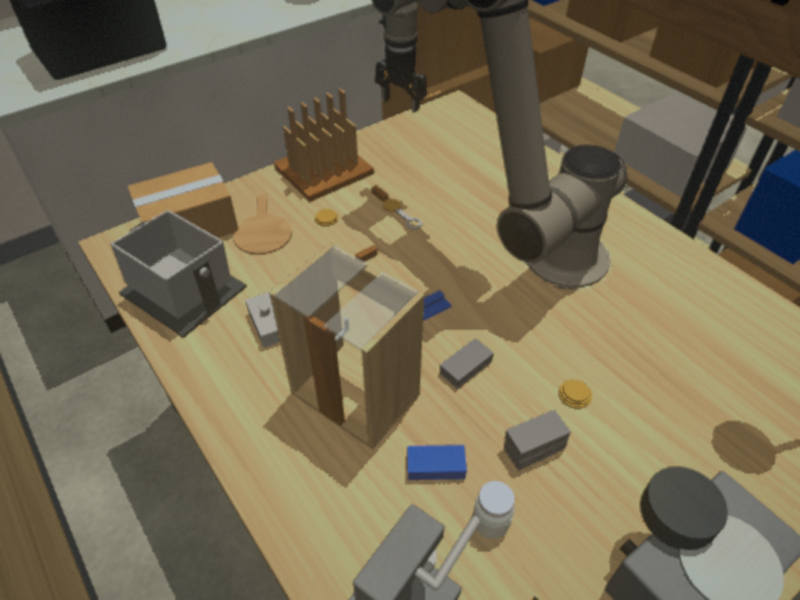

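View pics/top0.png

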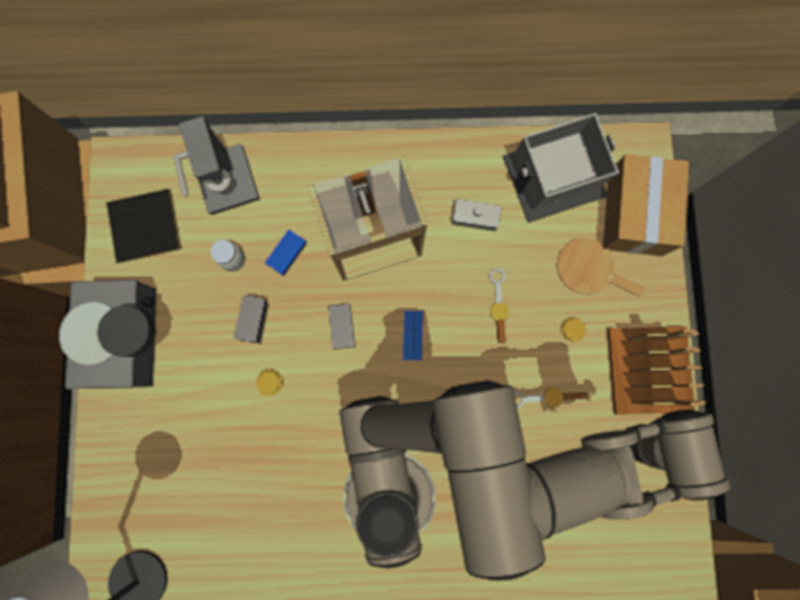

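View pics/wrist0.png

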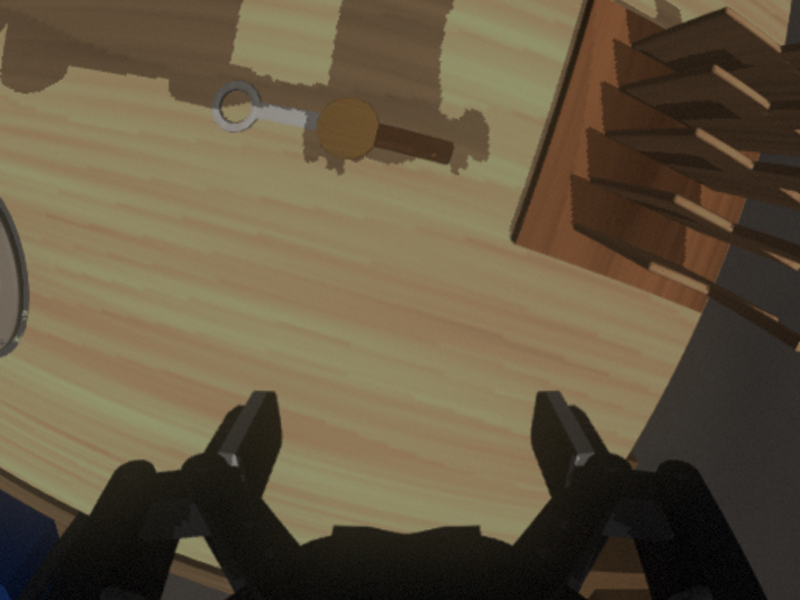

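Two gauges are in view in the top picture (800×600 pixels): A has its disc at about (500,312) and B at about (555,398), partly under the arm. There are grey cases at (342,326) alone and (252,318) as a stack, with blue look-alikes at (286,252) and (413,335). I'll measure these next.

```bash
cat > h.py <<'E'
import numpy as np, cv2
from workcell import optics
M={n:optics.camera_model(n) for n in ["scene","top","wrist"]}
def load(n,i=0):
    f=np.load(f"{n}{i}.npz"); return f["im"],f["d"]
def ray(n,u,v):
    m=M[n]; K=np.array(m["K"]);R=np.array(m["R"]);t=np.array(m["t"])
    dirs=R.T@np.linalg.solve(K,np.array([u,v,1.])); return -R.T@t,dirs
def plane(n,u,v,z):
    c,d=ray(n,u,v); return c+d*(z-c[2])/d[2]
def proj(n,X):
    m=M[n]; x=np.array(m["R"])@np.asarray(X)+m["t"]; x=np.array(m["K"])@x; return x[:2]/x[2]
def cloud(n,d):
    m=M[n];K=np.array(m["K"]);R=np.array(m["R"]);t=np.array(m["t"])
    v,u=np.mgrid[:d.shape[0],:d.shape[1]]
    c=np.stack([(u-K[0,2])/K[0,0]*d,(v-K[1,2])/K[1,1]*d,d],-1)
    return (c-t)@R
E
python3 - <<'E'
from h import *
im,d=load("top")
print("base px(800)",proj("top",[0,0,0])/.64)
P=cloud("top",d)
for nm,u,v in [("A",500,312),("Agrip",501,331),("Aeye",497,275),("B",555,398),("caseloose",342,326),("stack",252,318),("blue",286,252)]:
    q=P[int(v*.64),int(u*.64)]; print(nm,q.round(3),np.hypot(*q[:2]).round(3))
def crop(n,x0,y0,x1,y1,s,name):
    im,_=load(n); c=im[y0:y1,x0:x1,::-1]; cv2.imwrite(f"pics/{name}.png",cv2.resize(c,None,fx=s,fy=s,interpolation=cv2.INTER_CUBIC))
crop("top",140,70,400,265,3,"topc")
crop("scene",140,110,380,310,3,"scenec")
E
```

```text
base px(800) [388.47507733 497.02768612]
A [ 0.462 -0.302  0.013] 0.552
Agrip [ 0.412 -0.297  0.03 ] 0.507
Aeye [ 0.56  -0.301 -0.001] 0.636
B [ 0.238 -0.431  0.011] 0.492
caseloose [0.434 0.112 0.03 ] 0.449
stack [0.456 0.333 0.063] 0.565
blue [0.631 0.253 0.031] 0.68
```

View pics/topc.png

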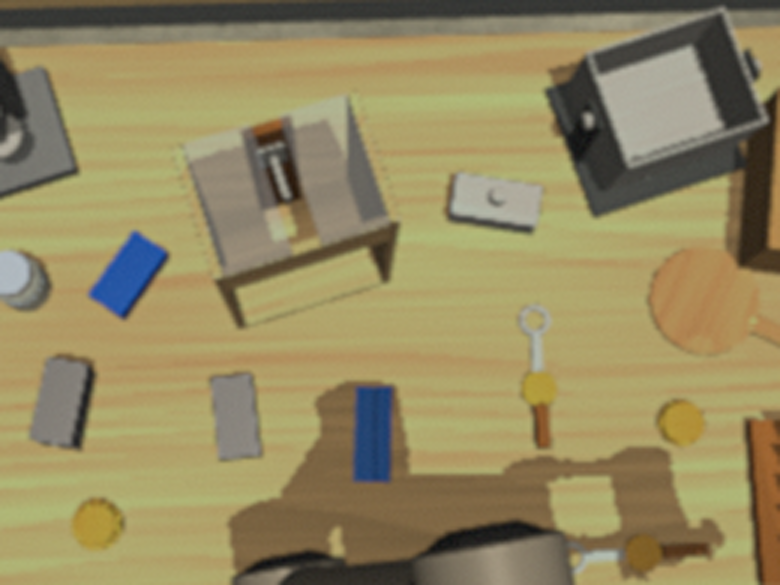

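View pics/scenec.png

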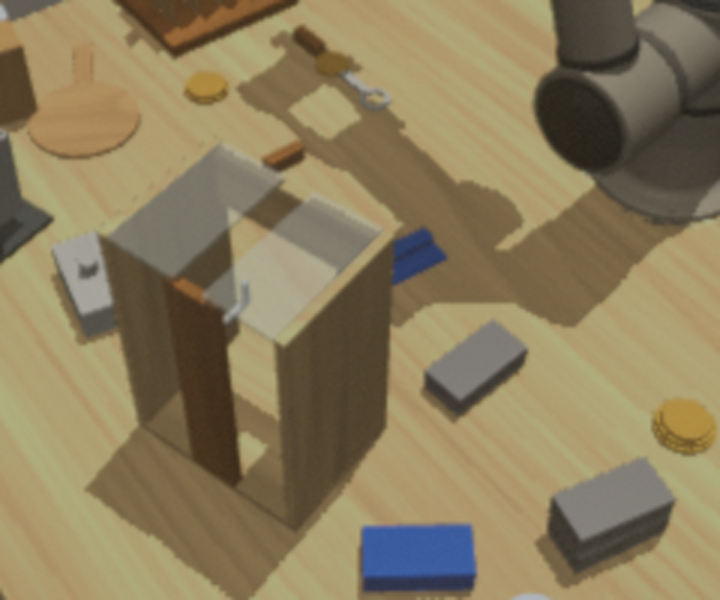

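```bash
python3 - <<'E'
from h import *
im,d=load("top")
f=lambda x,y,z:plane("top",140+x/3,70+y/3,z)
for nm,x,y,z in [("Agrip",541,425,.024),("Adisc",540,388,.008),("Aeye",534,320,.006),("Agripend",543,447,.024),("Bgrip",685,550,.024),("Bgripend",710,548,.024),("Bdisc",643,553,.008),("Beyevis",575,558,.006)]:
    p=f(x,y,z); print(nm,p.round(3),np.hypot(*p[:2]).round(3))
E
python3 - <<'E'
# scene view enlarge of both
import sys; sys.path.insert(0,'.')
from h import *
im,_=load("scene"); c=im[110:175,215:285,::-1]; cv2.imwrite("pics/sg.png",cv2.resize(c,None,fx=8,fy=8,interpolation=cv2.INTER_CUBIC))
for p in [(384,60),(333,65),(310,42)]:
    for z in (.006,): print(plane("scene",140+p[0]/3,110+p[1]/3,z).round(3))
q=plane("scene",140+373/3,110+95/3,.006); print("Beye",q.round(3),np.hypot(*q[:2]))
q=plane("scene",140+308/3,110+40/3,.02); print("Bgrip",q.round(3),np.hypot(*q[:2]))
q=plane("scene",140+333/3,110+63/3,.008); print("Bdisc",q.round(3),np.hypot(*q[:2]))
E
```

```text
Agrip [ 0.409 -0.299  0.024] 0.507
Adisc [ 0.461 -0.303  0.008] 0.552
Aeye [ 0.556 -0.3    0.006] 0.632
Agripend [ 0.38  -0.3    0.024] 0.484
Bgrip [ 0.239 -0.48   0.024] 0.536
Bgripend [ 0.241 -0.513  0.024] 0.567
Bdisc [ 0.236 -0.429  0.008] 0.49
Beyevis [ 0.232 -0.338  0.006] 0.41
[ 0.174 -0.385  0.006]
[ 0.24  -0.419  0.006]
[ 0.236 -0.482  0.006]
Beye [ 0.234 -0.333  0.006] 0.40714750551517565
Bgrip [ 0.245 -0.473  0.02 ] 0.532570891103197
Bdisc [ 0.239 -0.421  0.008] 0.48397830042782397
```

View pics/sg.png

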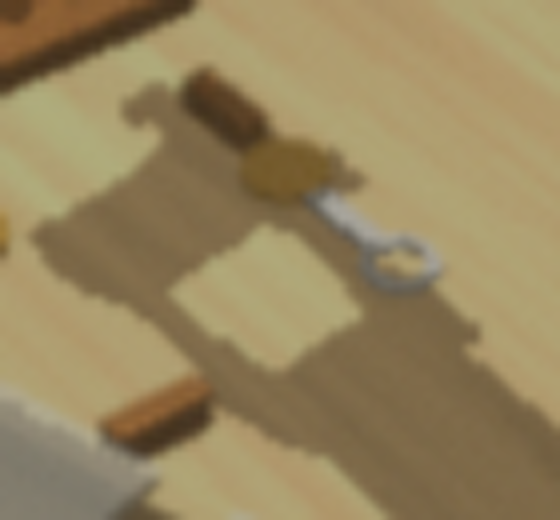

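Grip-centre distances come out close (A 0.507 m, B 0.536 m). As a whole, though, A is clearly the farther gauge: disc 0.552 against 0.490 m, eye 0.632 against 0.407 m, mid-length about 0.56 against 0.475 m. So A, top pixels (500,305), is the one that fits "farthest". I'll move the wrist camera over it to confirm in close-up and to measure.

```bash
cat >> h.py <<'E'
from scipy.spatial.transform import Rotation as Rot
def fray(pose,u,v):
    # world ray for wrist fisheye; pose=(pos,quat)
    m=M["wrist"];K=np.array(m["K"]);T=np.array(m["tool_from_camera"])
    x=(u-K[0,2])/K[0,0];y=(v-K[1,2])/K[1,1];th=np.hypot(x,y);s=np.sinc(th/np.pi)
    d=np.array([x*s,y*s,np.cos(th)])
    R=Rot.from_quat(pose[1]).as_matrix()
    return np.array(pose[0])+R@T[:3,3], R@T[:3,:3]@d
def fplane(pose,u,v,z):
    c,d=fray(pose,u,v); return c+d*(z-c[2])/d[2]
def fproj(pose,X):
    m=M["wrist"];K=np.array(m["K"]);T=np.array(m["tool_from_camera"])
    R=Rot.from_quat(pose[1]).as_matrix()
    p=R.T@(np.asarray(X)-pose[0]); c=T[:3,:3].T@(p-T[:3,3])
    rr=np.hypot(c[0],c[1]); th=np.arctan2(rr,c[2])
    return np.array([K[0,2]+K[0,0]*th*c[0]/rr,K[1,2]+K[1,1]*th*c[1]/rr])
def quat(xa,za):
    xa=np.array(xa,float);za=np.array(za,float);za/=np.linalg.norm(za);xa-=za*(xa@za);xa/=np.linalg.norm(xa)
    return Rot.from_matrix(np.stack([xa,np.cross(za,xa),za],1)).as_quat()
def snap(i,cams=("wrist",)):
    from workcell import r
    for n in cams:
        s=r.read_state(); im,d=optics.get_image(n)
        np.savez(f"{n}{i}.npz",im=im,d=d,p=s["eef_pos"],q=s["eef_rot"])
        cv2.imwrite(f"pics/{n}{i}.png",cv2.resize(im[:,:,::-1],(800,600),interpolation=cv2.INTER_CUBIC))
def wpose(i):
    f=np.load(f"wrist{i}.npz"); return f["p"],f["q"]
E
python3 - <<'E'
from h import *
from workcell import r
q=quat([1,0,0],[0,0,-1])
print(r.solve_ik([.41,-.30,.17],q))
r.reach([.41,-.30,.17],q); snap(1,("wrist","top")); s=r.read_state();print(s["time_s"],s["eef_pos"],s["eef_rot"],s["joint_positions"])
E
```

```text
[-7.82646516e-01  3.65490594e-01  1.65649107e+00 -4.44089210e-16
  1.11961099e+00  7.88149811e-01]
1.5083 [ 0.40951655 -0.30106031  0.17019018] [ 9.99999715e-01 -7.00251479e-04  1.17983308e-04  2.57443835e-04] [-7.84695344e-01  3.65419379e-01  1.65601081e+00 -2.19983235e-04
  1.11963182e+00  7.87597349e-01]
```

View pics/wrist1.png

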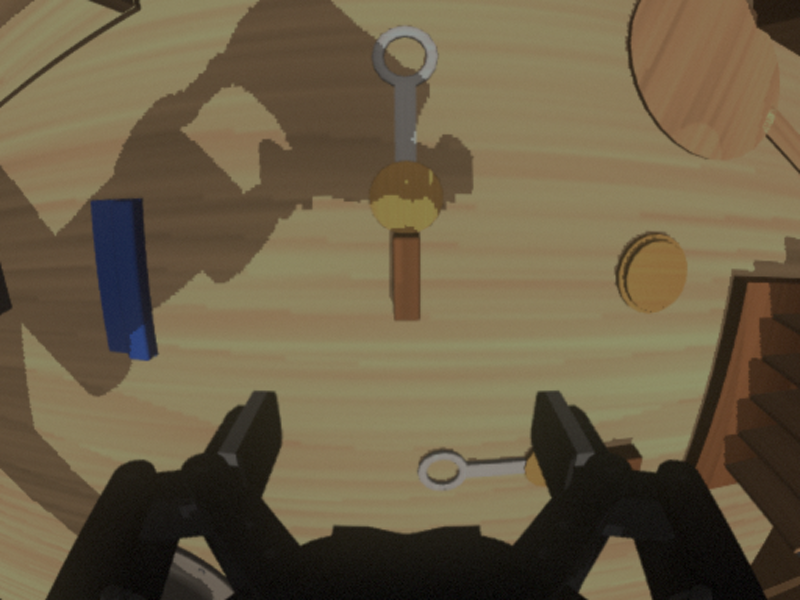

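View pics/top1.png

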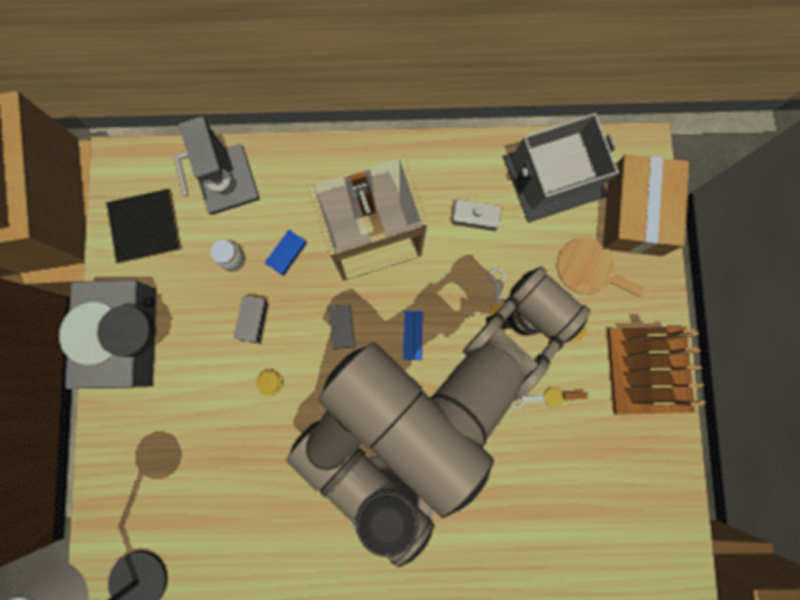

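The wrist view shows gauge A lying along the image vertical: eye (405,55), disc (407,197), grip (405,277). Gauge B's eye is at (443,468). The two look the same, so only the distance tells them apart, and I'm taking A. Next I'll measure the gauge, cases and cupboard.

```bash
python3 - <<'E'
from h import *
p=wpose(1)
g=lambda u,v,z:fplane(p,u*.64,v*.64,z).round(4)
print("eye",g(405,55.5,.006),"disc",g(407,197,.008),"grip front",g(405.5,233,.024),"grip back",g(406.5,320,.024))
print("grip L/R",g(392,277,.024),g(419,277,.024))
# cases in top0 : grey mask near
im,d=load("top"); P=cloud("top",d)
for nm,(u,v),z in [("loose",(342,326),.034),("stack",(252,316),.068)]:
    u0,v0=int(u*.64),int(v*.64)
    w=im[v0-28:v0+28,u0-22:u0+22]; hsv=cv2.cvtColor(w,cv2.COLOR_RGB2HSV)
    m=((hsv[...,1]<60)&(hsv[...,2]>70)).astype(np.uint8)
    n,l,st,c=cv2.connectedComponentsWithStats(m); k=1+np.argmax(st[1:,4])
    pts=np.argwhere(l==k)[:,::-1]+[u0-22,v0-28]
    W=np.array([plane("top",a,b,z)[:2] for a,b in pts]).astype(np.float32)
    rc=cv2.minAreaRect(W); print(nm,len(pts),rc, "mean",W.mean(0), "depth z",np.median([P[b,a,2] for a,b in pts]), "hsv",np.median(hsv[l==k],0))
im2=im[100:180,200:280]
E
python3 - <<'E'
from h import *
im,_=load("top"); 
cv2.imwrite("pics/cup.png",cv2.resize(im[95:185,190:280,::-1],None,fx=6.6,fy=6.6,interpolation=cv2.INTER_CUBIC))
im,_=load("scene"); 
cv2.imwrite("pics/cups.png",cv2.resize(im[150:290,170:280,::-1],None,fx=4.2,fy=4.2,interpolation=cv2.INTER_CUBIC))
E
```

```text
eye [ 0.5567 -0.3011  0.006 ] disc [ 0.4609 -0.3023  0.008 ] grip front [ 0.4393 -0.3013  0.024 ] grip back [ 0.3797 -0.3019  0.024 ]
grip L/R [ 0.4099 -0.2924  0.024 ] [ 0.4099 -0.3102  0.024 ]
loose 381 ((0.4323955178260803, 0.11162461340427399), (0.11047298461198807, 0.05550647899508476), 5.4634175300598145) mean [0.4318381  0.11146197] depth z 0.033251527725663955 hsv [ 19.  22. 136.]
stack 406 ((0.454058438539505, 0.3389526307582855), (0.056017063558101654, 0.11334331333637238), 78.20466613769531) mean [0.45374936 0.33880085] depth z 0.06706629244362344 hsv [ 18.  21. 130.]
```

View pics/cup.png

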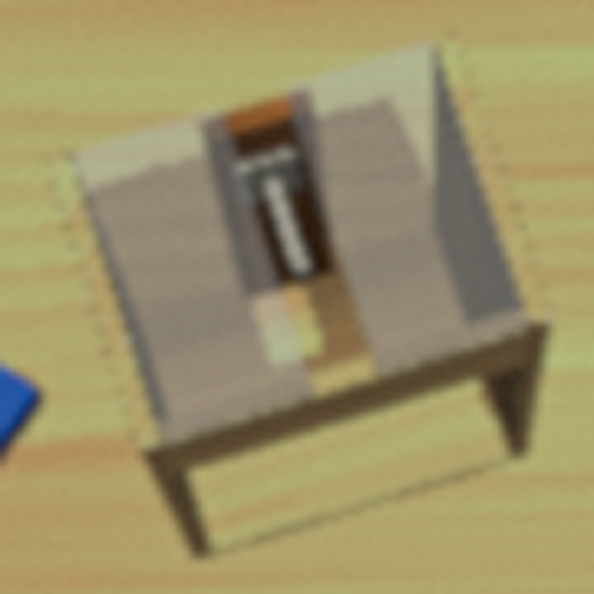

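View pics/cups.png

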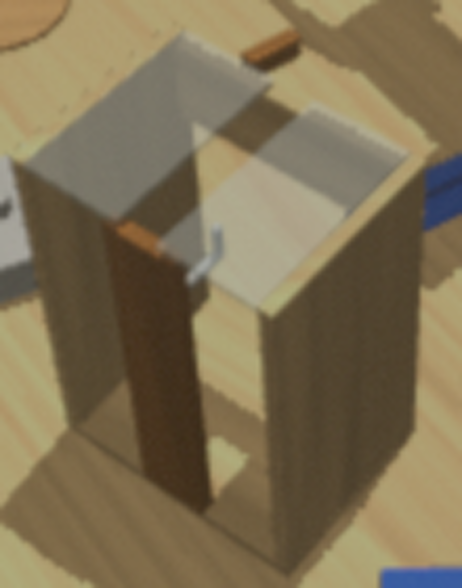

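```bash
python3 - <<'E'
from h import *
t=lambda x,y,z:plane("top",190+(x+.5)/6.6-.5,95+(y+.5)/6.6-.5,z).round(4)
s=lambda x,y,z:plane("scene",170+(x+.5)/4.2-.5,150+(y+.5)/4.2-.5,z).round(4)
a,b=t(198,557,0),t(522,458,0); c,d=t(150,452,.31),t(548,328,.31)
for l,r_,n in [(a,b,"bot"),(c,d,"top")]:
    v=l-r_; print(n,l,r_,np.linalg.norm(v[:2]),"depth-yaw",np.degrees(np.arctan2(-v[0],v[1])),"mid",(l+r_)/2)
print("tip top",t(303,272,.25),"scene",s(216,230,.25), "hook rear top",t(272,180,.225),"rear scene",s(190,280,.225))
print("roof back corners",t(72,155,.31),t(440,45,.31))
# scene corners: front-left bottom hidden; 
print("scene: back-left bottom",s(288,572,0),"front-left bottom",s(413,430,0),"back-right bottom",s(72,425,0),"back-left top",s(265,315,.31),"front-left top",s(437,150,.31),"back right top",s(15,158,.31))
E
```

```text
bot [0.5583 0.1071 0.    ] [ 0.6165 -0.0984  0.    ] 0.21358251332915812 depth-yaw 15.812741429450815 mid [0.5874  0.00435 0.     ]
top [0.5546 0.1029 0.31  ] [ 0.6136 -0.0996  0.31  ] 0.2109200085340412 depth-yaw 16.24390589038074 mid [0.5841  0.00165 0.31   ]
tip top [0.6647 0.0267 0.25  ] scene [0.6732 0.0333 0.25  ] hook rear top [0.725  0.0438 0.225 ] rear scene [0.7009 0.0411 0.225 ]
roof back corners [0.7115 0.1414 0.31  ] [ 0.7656 -0.0489  0.31  ]
scene: back-left bottom [0.7057 0.1513 0.    ] front-left bottom [0.5563 0.1077 0.    ] back-right bottom [ 0.7677 -0.0546  0.    ] back-left top [0.7121 0.1521 0.31  ] front-left top [0.5455 0.1067 0.31  ] back right top [ 0.7695 -0.05    0.31  ]
```

```bash
python3 - <<'E'
from h import *
from workcell import r, command_gripper
q=quat([1,.001,0],[0,0,-1])
r.reach([.4085,-.3013,.06],q)
r.move_straight([.4085,-.3013,.028],q,speed=.08,max_force=15)
print(r.read_state()["eef_pos"])
command_gripper(.0,80); s=r.read_state(); print(s["grip_width"],s["contact_force"],s["time_s"])
r.move_straight([.4085,-.3013,.13],q,speed=.15); snap(2)
s=r.read_state(); print(s["grip_width"],s["time_s"],s["eef_pos"],s["contact_force"])
E
```

```text
[ 0.40888152 -0.301648    0.02863575]
-5.00561335063868e-05 [-0.38977745  0.1928196   0.62680652] 3.3417
-0.00011398855669689889 4.225 [ 0.40797069 -0.3008      0.12899378] [-0.45114722 -0.17089627 -0.4754365 ]
```

View pics/wrist2.png

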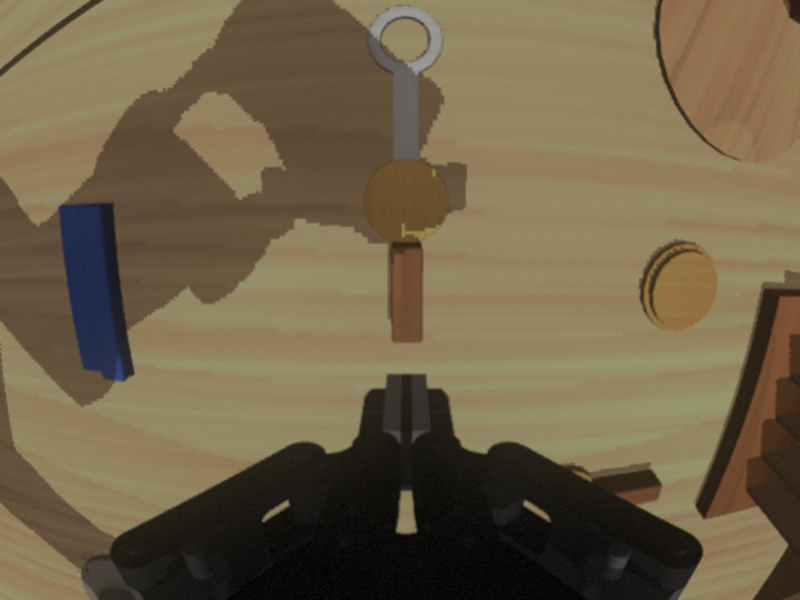

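The grasp missed: the fingers shut to zero and the gauge still lies on the bench. I'll check the geometry.

```bash
python3 - <<'E'
from h import *
for i in (1,2):
    p=wpose(i); print(i,p)
    R=Rot.from_quat(p[1]).as_matrix()
    print(" grip pix",fproj(p,[.4095,-.3015,.024])/.64, "tcp",fproj(p,p[0])/.64,"tip",fproj(p,p[0]+R@[0,0,.025])/.64)
    f=np.load(f"wrist{i}.npz"); d=f["d"]
    for uv in [(405,350),(405,385),(405,410),(405,300),(405,277)]:
        v=d[int(uv[1]*.64),int(uv[0]*.64)]
        c,dr=fray(p,uv[0]*.64,uv[1]*.64); m=M["wrist"];
        zc=(R@np.array(m["tool_from_camera"])[:3,:3])[:,2]
        print("  ",uv,v,(c+dr*v/(dr@zc)).round(4))
p=wpose(2); g=lambda u,v,z:fplane(p,u*.64,v*.64,z).round(4)
print("eye",g(405,40,.006),"grip front",g(406,244,.024),"grip back",g(406.5,341,.024))
E
```

```text
1 (array([ 0.40971846, -0.30074641,  0.17019425]), array([ 9.99999944e-01, -1.43981850e-04,  6.08840318e-05,  2.94889485e-04]))
 grip pix [405.82754702 277.62614021] tcp [403.99320565 386.67300348] tip [404.21040378 357.08960469]
   (405, 350) 0.34765834 [ 3.465e-01 -3.008e-01  3.000e-04]
   (405, 385) 0.35767066 [ 0.3163 -0.3008 -0.    ]
   (405, 410) 0.36707512 [ 0.2922 -0.3007 -0.0017]
   (405, 300) 0.3090366 [ 0.3943 -0.3009  0.0248]
   (405, 277) 0.30571488 [ 0.4097 -0.301   0.023 ]
2 (array([ 0.40806598, -0.30091375,  0.12928692]), array([ 9.99999640e-01,  4.83980295e-04, -4.95857891e-04, -4.89074530e-04]))
 grip pix [405.86833471 294.00821972] tcp [403.99320565 386.67300348] tip [404.21040378 357.08960469]
   (405, 350) 0.30194134 [ 0.3639 -0.3009  0.0012]
   (405, 385) 0.14738826 [ 0.418  -0.3013  0.146 ]
   (405, 410) 0.13213205 [ 0.4185 -0.3014  0.162 ]
   (405, 300) 0.2661583 [ 0.4061 -0.301   0.0245]
   (405, 277) 0.26168498 [ 0.4198 -0.301   0.0246]
eye [ 0.5559 -0.3009  0.006 ] grip front [ 0.4386 -0.3016  0.024 ] grip back [ 0.3802 -0.3019  0.024 ]
```

```bash
python3 - <<'E'
from h import *
from workcell import r
m=M["wrist"];T=np.array(m["tool_from_camera"])
for i,cols in ((2,(395,405,416)),(1,(265,545))):
    p=wpose(i);d=np.load(f"wrist{i}.npz")["d"]
    for c0 in cols:
        for v in range(365,470,8):
            z=d[int(v*.64),int(c0*.64)]
            K=np.array(m["K"]);x=(int(c0*.64)-K[0,2])/K[0,0];y=(int(v*.64)-K[1,2])/K[1,1];th=np.hypot(x,y);s=np.sinc(th/np.pi)
            dd=np.array([x*s,y*s,np.cos(th)]); t=T[:3,:3]@(dd*z/dd[2])+T[:3,3]
            if z<.25: print(i,c0,v,(t*1000).round(1))
E
```

```text
2 395 381 [  9.7  -3.3 -12.6]
2 395 389 [ 10.3  -3.1 -19.1]
2 395 397 [  9.2  -3.1 -23.1]
2 395 405 [ 10.2  -2.9 -29.4]
2 395 413 [  9.9  -2.8 -33.2]
2 395 421 [  9.8  -2.7 -37.2]
2 395 429 [  9.5  -2.7 -40.8]
2 395 437 [ 10.8  -2.5 -46.4]
2 395 445 [ 11.1  -2.4 -50.3]
2 395 453 [ 12.   -2.3 -54.8]
2 395 461 [ 10.9  -2.3 -57.2]
2 395 469 [  8.9  -2.3 -57.9]
2 405 381 [  9.9   0.3 -12.9]
2 405 389 [  9.5   0.3 -17.7]
2 405 397 [ 10.1   0.3 -24.5]
2 405 405 [ 10.3   0.3 -29.5]
2 405 413 [ 10.5   0.3 -34.1]
2 405 421 [ 10.1   0.3 -37.7]
2 405 429 [  9.4   0.4 -40.6]
2 405 437 [  9.    0.4 -43.8]
2 405 445 [  5.1   0.4 -42.1]
2 405 453 [  2.5   0.3 -42.3]
2 405 461 [ -0.    0.3 -43.4]
2 405 469 [ -3.5   0.3 -42.7]
2 416 381 [  9.9   3.9 -13. ]
2 416 389 [  9.8   3.8 -18.1]
2 416 397 [  9.7   3.7 -23.9]
2 416 405 [ 10.2   3.6 -29.4]
2 416 413 [  9.5   3.5 -32.7]
2 416 421 [  9.9   3.4 -37.4]
2 416 429 [  9.9   3.4 -41.3]
2 416 437 [  82.4    0.7 -147.7]
2 416 445 [ 10.3   3.2 -49.2]
2 416 453 [ 10.7   3.1 -53.1]
2 416 461 [  9.3   3.1 -55.2]
2 416 469 [  7.3   3.1 -55.9]
1 265 397 [  9.5 -43.9 -25.3]
1 265 405 [ 10.4 -42.  -31.4]
1 265 413 [  7.9 -42.3 -32. ]
1 265 421 [  6.4 -41.9 -33.9]
1 265 429 [  3.5 -42.4 -34. ]
1 265 437 [  2.1 -42.  -36.1]
1 265 445 [ -0.2 -42.1 -37. ]
1 265 453 [ -1.6 -41.8 -39.2]
1 265 461 [ -5.3 -42.4 -39.1]
1 265 469 [ -7.7 -42.5 -40. ]
1 545 397 [  9.3  44.1 -24.9]
1 545 405 [  9.   43.  -29.1]
1 545 413 [  5.7  43.6 -28.5]
1 545 421 [  4.2  43.3 -30.6]
1 545 429 [  1.6  43.5 -31.2]
1 545 437 [ -0.2  43.3 -32.9]
1 545 445 [ -2.5  43.4 -34. ]
1 545 453 [ -4.7  43.4 -35. ]
1 545 461 [ -7.3  43.4 -36.5]
1 545 469 [ -9.5  43.5 -37.7]
```

By the wrist depth image the closed fingertips sit at tool z ≈ −10 mm, not the stated +25 mm. The miss fits that: the tips were about 38 mm up, above the grip. I'll confirm with a light touch on clear bench.

```bash
python3 - <<'E'
from h import *
from workcell import r, command_gripper
q=quat([1,0,0],[0,0,-1])
r.move_straight([.40,-.235,.04],q,speed=.25)
hit=r.move_straight([.40,-.235,-.02],q,speed=.04,max_force=6)
s=r.read_state(); print(hit,s["eef_pos"],s["contact_force"],s["time_s"])
r.move_straight([.40,-.235,.05],q,speed=.2)
E
```

```text
True [ 0.39986683 -0.23490194 -0.00475863] [-1.52253154  1.63252616 10.45903651] 5.875
```

The bench touch came at TCP z ≈ −0.005. So the real tips are at tool z ≈ −5 mm and the grasp point at about −24 mm, a tool-length error of about 30 mm. I'll use these from here.

```bash
cat >> h.py <<'E'
TIP=-0.005; GZ=-0.024   # real tool-z of tips / grasp point
E
python3 - <<'E'
from h import *
from workcell import r, command_gripper
q=quat([1,.001,0],[0,0,-1])
command_gripper(.085,80)
r.reach([.4090,-.3014,.03],q)
h=r.move_straight([.4090,-.3014,-.002],q,speed=.08,max_force=10)
print(h,r.read_state()["eef_pos"])
command_gripper(.0,80); s=r.read_state(); print(s["grip_width"],s["contact_force"],s["time_s"])
r.move_straight([.4090,-.3014,.13],q,speed=.2); snap(3)
s=r.read_state(); print(s["grip_width"],s["time_s"],s["eef_pos"],s["contact_force"])
E
```

```text
False [ 0.40907677 -0.30106176 -0.00192313]
0.016680010742395154 [-1.05065202  0.40416238  5.94264556] 8.65
0.016642412823986732 9.5083 [ 0.40817184 -0.30062695  0.1283934 ] [-0.00805399 -0.21809113 -2.26669548]
```

View pics/wrist3.png

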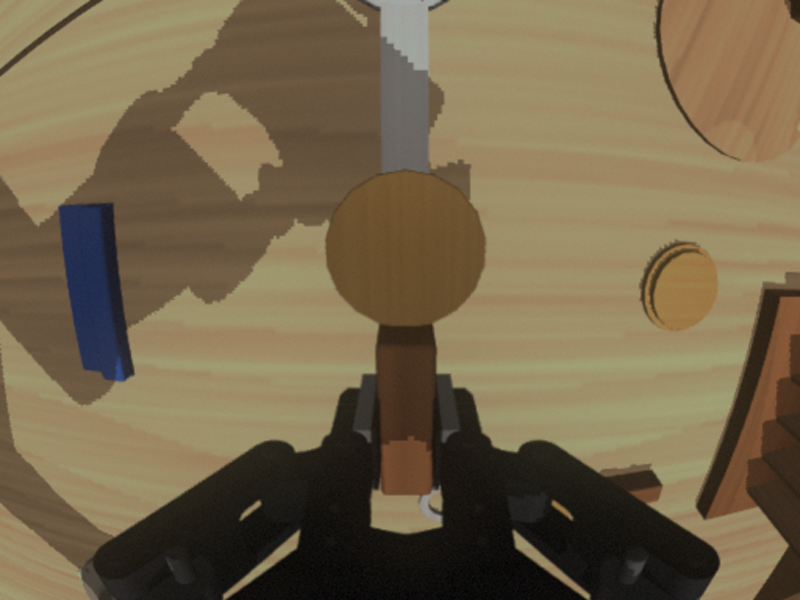

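The gauge is held square: grip in the jaws at (406,410), disc at (406,247). Next I'll take a raised, tilted view of the hook from in front of the cupboard, offset sideways so the held gauge doesn't hide it.

```bash
cat >> h.py <<'E'
PHI=np.radians(16.0); F0=np.array([.586,.003])
def cup(depth,lat,z,phi=None,f0=None):
    phi=PHI if phi is None else phi
    e=np.array([np.cos(phi),np.sin(phi)]);l=np.array([-e[1],e[0]])
    return np.r_[(F0 if f0 is None else f0)+depth*e+lat*l,z]
def cupq(th,phi=None):
    phi=PHI if phi is None else phi
    e=np.array([np.cos(phi),np.sin(phi),0]);z=np.array([0,0,1.])
    return quat(np.cos(th)*e+np.sin(th)*z, np.sin(th)*e-np.cos(th)*z)
E
python3 - <<'E'
from h import *
from workcell import r
m=M["wrist"];T=np.array(m["tool_from_camera"]);K=np.array(m["K"])
d=np.load("wrist3.npz")["d"]
for c0,v in [(406,200),(406,247),(406,300),(404,120),(404,40),(406,350)]:
    iu,iv=int(c0*.64),int(v*.64);z=d[iv,iu]
    x=(iu-K[0,2])/K[0,0];y=(iv-K[1,2])/K[1,1];th=np.hypot(x,y);s=np.sinc(th/np.pi)
    dd=np.array([x*s,y*s,np.cos(th)]);print((c0,v),((T[:3,:3]@(dd*z/dd[2])+T[:3,3])*1000).round(1))
q=cupq(np.radians(42)); p=cup(-.17,-.075,.34)
print(p,r.solve_ik(p,q))
r.reach(p,q); snap(4); s=r.read_state(); print(s["time_s"],s["eef_pos"],s["joint_positions"])
print("tip pred",fproj(wpose(4),[.668,.028,.25])/.64)
E
```

```text
(406, 200) [67.5  0.4 -9.1]
(406, 247) [ 53.3   0.3 -10. ]
(406, 300) [36.3  0.3 -9.6]
(404, 120) [91.9 -0.1 -7.5]
(404, 40) [ 1.168e+02 -1.000e-01 -6.700e+00]
(406, 350) [ 26.6   0.4 -26. ]
[ 0.44325831 -0.11595298  0.34      ] [-0.89343664 -0.13275563  1.97932017  0.76349338  1.10184462  0.10671929]
10.6167 [ 0.44325379 -0.11650087  0.33890936] [-0.89346248 -0.13030989  1.97917414  0.76209196  1.10134417  0.10746435]
tip pred [310.82278916  94.81420524]
```

View pics/wrist4.png

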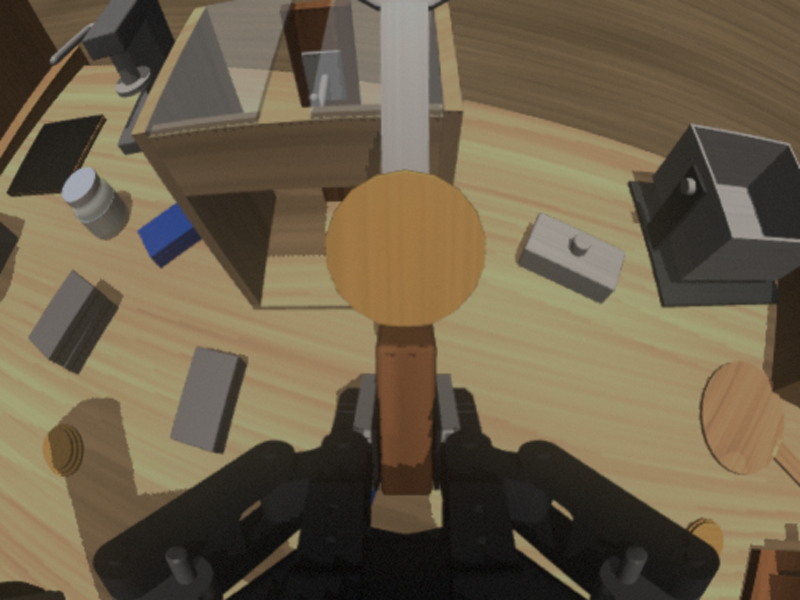

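```bash
python3 - <<'E'
from h import *
im,_=load("wrist",4)
cv2.imwrite("pics/hk.png",cv2.resize(im[0:90,80:305,::-1],None,fx=3.5,fy=3.5,interpolation=cv2.INTER_CUBIC))
cv2.imwrite("pics/hk2.png",cv2.resize(im[20:80,180:240,::-1],None,fx=10,fy=10,interpolation=cv2.INTER_CUBIC))
E
```

```text
(no output)
```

View pics/hk.png

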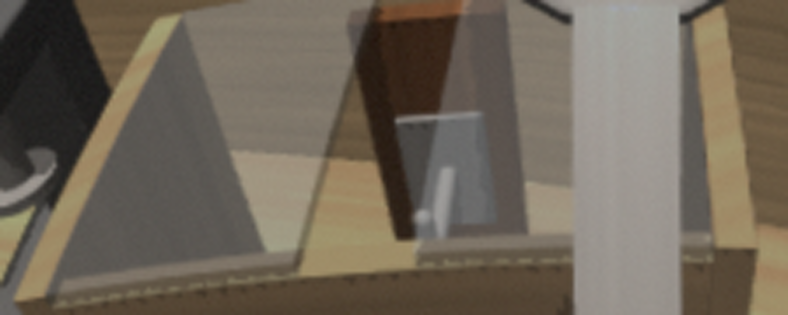

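View pics/hk2.png

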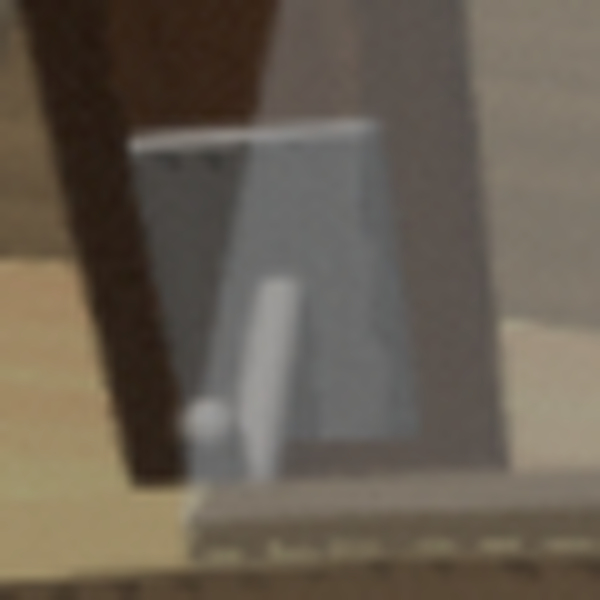

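```bash
python3 - <<'E'
from h import *
p=wpose(4)
a=fplane(p,200.25,60.8,.25); b=fplane(p,207.7,47.6,.224)
L=fplane(p,85.3,85.5,.31);R=fplane(p,295,70.9,.31)
print("tip",a.round(4),"rear",b.round(4),"rod dir",np.degrees(np.arctan2(*(b-a)[:2][::-1])),np.linalg.norm((b-a)[:2]))
v=L-R;print(L.round(4),R.round(4),np.linalg.norm(v),np.degrees(np.arctan2(-v[0],v[1])),(L+R)/2)
print("bottom-left front",fplane(p,260*.64,308*.64,0))
for ph in (15.5,16,16.5):
    ph=np.radians(ph); print("tip via face",((L+R)/2)[:2]+.087*np.array([np.cos(ph),np.sin(ph)]))
# triangulate tip: top, scene, wrist rays
rays=[ray("top",190+303.5/6.6-.5,95+272.5/6.6-.5),ray("scene",170+216.5/4.2-.5,150+230.5/4.2-.5),fray(p,200.25,60.8)]
for sel in ([0,2],[0,1],[1,2],[0,1,2]):
    A=0;B=0
    for i in sel:
        c,d=rays[i];d=d/np.linalg.norm(d);Q=np.eye(3)-np.outer(d,d);A=A+Q;B=B+Q@c
    print(sel,np.linalg.solve(A,B).round(4))
E
```

```text
tip [0.6687 0.0267 0.25  ] rear [0.7262 0.0435 0.224 ] rod dir 16.335247742736875 0.05984839844842531
[0.5556 0.1053 0.31  ] [ 0.6162 -0.1018  0.31  ] 0.21575083019848038 16.307118230844914 [0.58592928 0.00171489 0.31      ]
bottom-left front [0.5587979  0.10085677 0.        ]
tip via face [0.66976513 0.02496463]
tip via face [0.66955905 0.02569534]
tip via face [0.6693466  0.02642422]
[0, 2] [0.6646 0.0256 0.2531]
[0, 1] [0.6685 0.0266 0.2402]
[1, 2] [0.672  0.0295 0.246 ]
[0, 1, 2] [0.6696 0.028  0.2452]
```

The wrist view gives the hook tip at (0.669, 0.027) and the rod direction as 16.3°. That agrees with the cupboard face (16.3°, tip at 0.669, 0.026). The wrist-camera check of the held gauge (disc and shank heights) shows no droop. I'll plan the insertion at 38° tilt and check IK on every waypoint.

```bash
cat >> h.py <<'E'
PHI=np.radians(16.3); TIPXY=np.array([.669,.0265]); F0=TIPXY-.087*np.array([np.cos(PHI),np.sin(PHI)])
EYE=np.array([.148,0,-.005])
def eyepose(depth,z,thdeg,lat=0):
    q=cupq(np.radians(thdeg)); return cup(depth,lat,z)-Rot.from_quat(q).as_matrix()@EYE, q
E
python3 - <<'E'
from h import *
from workcell import r
W=[(-.04,.19),(.054,.192),(.054,.252),(.087,.253),(.087,.222)]
for w in W: p,q=eyepose(*w,38); print(w,p.round(3),np.round(r.solve_ik(p,q),2))
p,q=eyepose(*W[0],38); r.move_straight(p,q,speed=.2)
p,q=eyepose(*W[1],38); print(r.move_straight(p,q,speed=.1,max_force=8))
snap(5,("wrist","scene","top")); s=r.read_state(); print(s["time_s"],s["eef_pos"],p,s["contact_force"],s["grip_width"])
im,_=load("scene",5); cv2.imwrite("pics/s5.png",cv2.resize(im[130:290,150:290,::-1],None,fx=3.7,fy=3.7,interpolation=cv2.INTER_CUBIC))
E
```

```text
(-0.04, 0.19) [ 0.438 -0.041  0.095] [-0.66  0.28  2.43  1.57  0.52 -0.82]
(0.054, 0.192) [ 0.528 -0.015  0.097] [-0.42  0.36  2.23  1.54  0.41 -0.56]
(0.054, 0.252) [ 0.528 -0.015  0.157] [-0.42  0.22  2.16  1.11  0.46 -0.09]
(0.087, 0.253) [ 0.56  -0.005  0.158] [-0.37  0.27  2.09  1.06  0.44  0.01]
(0.087, 0.222) [ 0.56  -0.005  0.127] [-0.37  0.33  2.13  1.26  0.4  -0.21]
False
13.6 [ 0.52796662 -0.01484535  0.09689913] [ 0.52834314 -0.01463094  0.09694205] [-0.65257315  0.35458133 -2.61956251] 0.016224041699294672
```

View pics/s5.png

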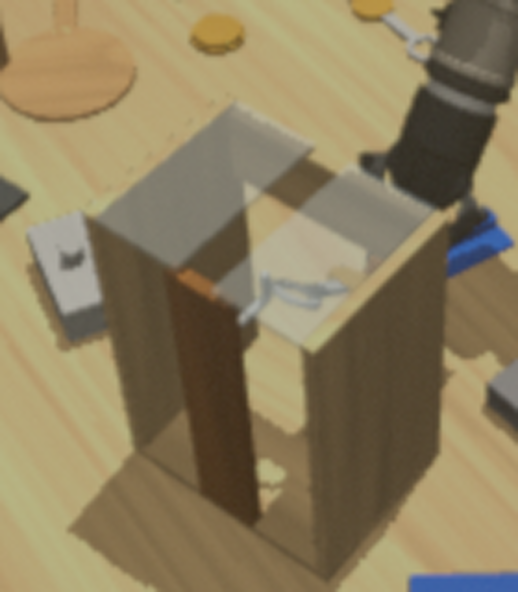

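View pics/wrist5.png

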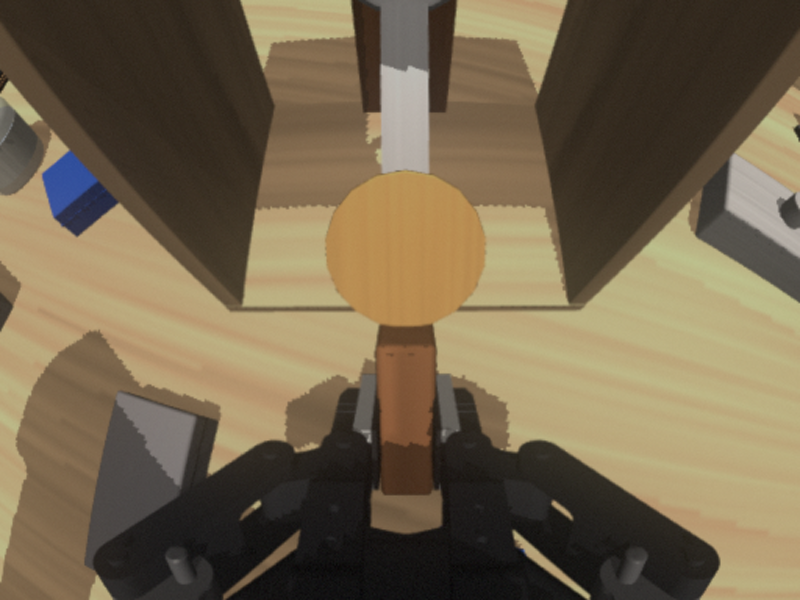

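The eye is inside, symmetric about the back post (wrist column ≈405), with the ring in front of the hook. Now up, over the tip and down.

```bash
python3 - <<'E'
from h import *
from workcell import r
for w,mf in [((.054,.253),8),((.087,.254),6)]:
    p,q=eyepose(*w,38); h=r.move_straight(p,q,speed=.08,max_force=mf); s=r.read_state(); print(w,h,(s["eef_pos"]-p).round(4),s["contact_force"].round(1),s["time_s"])
    if h: break
snap(6,("scene","top","wrist"))
im,_=load("scene",6); a=cv2.resize(im[180:240,190:260,::-1],None,fx=8,fy=8,interpolation=cv2.INTER_CUBIC);cv2.imwrite("pics/s6.png",a)
im,_=load("top",6); cv2.imwrite("pics/t6.png",cv2.resize(im[95:185,190:280,::-1],None,fx=6.6,fy=6.6,interpolation=cv2.INTER_CUBIC))
E
```

```text
(0.054, 0.253) False [-0.0003  0.0001 -0.0004] [-0.2  0.2 -2. ] 14.5083
(0.087, 0.254) False [-0.0004  0.0003 -0.0006] [-0.2  0.9 -1.6] 15.075
```

View pics/s6.png

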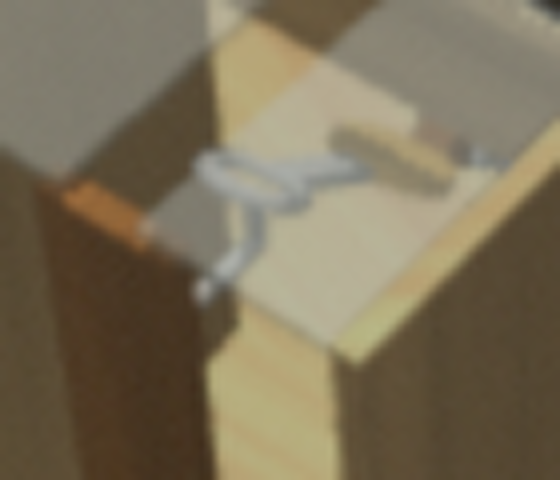

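View pics/t6.png

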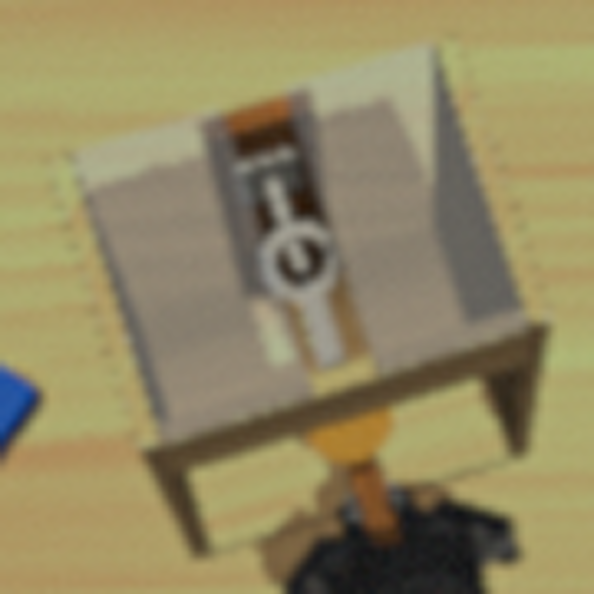

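```bash
python3 - <<'E'
from h import *
a,_=load("top",0);b,_=load("top",6)
c=np.hstack([cv2.resize(i[120:150,220:250,::-1],None,fx=13,fy=13,interpolation=cv2.INTER_CUBIC) for i in (a,b)])
cv2.imwrite("pics/t6b.png",c)
p,q=eyepose(.087,.254,38)
print("eye centre pred px",(proj("top",cup(.087,0,.254))-[220,120]+.5)*13,"tip pred",(proj("top",np.r_[TIPXY,.25])-[220,120]+.5)*13)
E
```

```text
eye centre pred px [207.56766051 192.09302193] tip pred [208.29981983 196.51821468]
```

View pics/t6b.png

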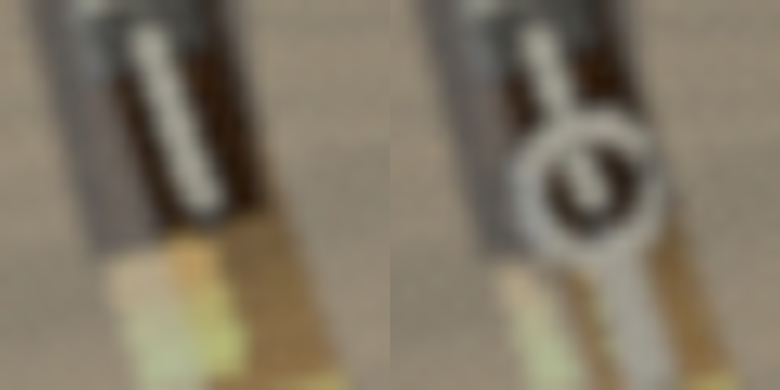

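The tip shows inside the ring, with the ring about 2–3 mm too deep by the same-camera comparison: tip (205,202) against ring centre (202,187), where a centred fit would put the tip only about 4 px below. I'll back off 2.5 mm and lower with a force guard.

```bash
python3 - <<'E'
from h import *
from workcell import r
p,q=eyepose(.0845,.254,38); r.move_straight(p,q,speed=.05)
p,q=eyepose(.0845,.219,38); h=r.move_straight(p,q,speed=.05,max_force=5); s=r.read_state(); print(h,(s["eef_pos"]-p).round(4),s["contact_force"].round(1),s["time_s"])
snap(7,("scene","top"))
im,_=load("scene",7); a=cv2.resize(im[180:240,190:260,::-1],None,fx=8,fy=8,interpolation=cv2.INTER_CUBIC)
im,_=load("top",7); b=cv2.resize(im[120:150,220:250,::-1],(480,480),interpolation=cv2.INTER_CUBIC)
a=cv2.resize(a,(400,343));b=cv2.resize(b,(343,343)); cv2.imwrite("pics/st7.png",np.hstack([a,b]))
E
```

```text
False [ 0.0001 -0.0001  0.0002] [ 0.6 -0.4 -2.2] 16.325
```

View pics/st7.png

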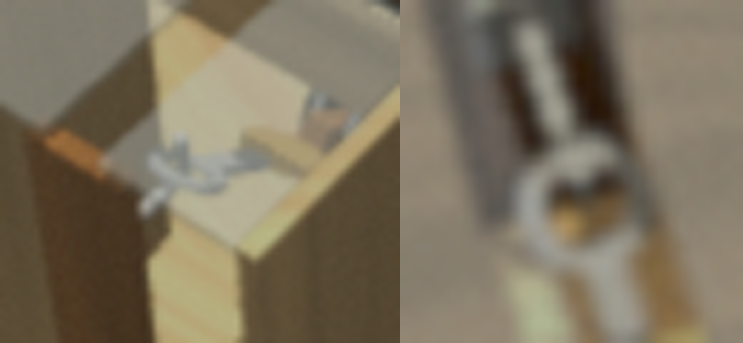

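The scene crop shows the upturned tip standing up through the ring. I'll lower to bar contact, release and look.

```bash
python3 - <<'E'
from h import *
from workcell import r, command_gripper
p,q=eyepose(.0845,.212,38); h=r.move_straight(p,q,speed=.03,max_force=4); s=r.read_state(); print(h,(s["eef_pos"]-p).round(4),s["contact_force"].round(1),s["time_s"])
command_gripper(.05); r.hold(.3)
s=r.read_state(); tz=Rot.from_quat(s["eef_rot"]).as_matrix()[:,2]
print(r.move_straight(s["eef_pos"]-.07*tz,None,speed=.15,max_force=15))
r.hold(.3)
snap(8,("scene","top","wrist")); print(r.read_state()["time_s"])
im,_=load("scene",8); cv2.imwrite("pics/s8.png",cv2.resize(im[130:290,150:290,::-1],None,fx=3.7,fy=3.7,interpolation=cv2.INTER_CUBIC))
E
```

```text
True [ 0.0007 -0.      0.0034] [-1.5 -0.2  2.1] 16.6583
False
18.45
```

View pics/s8.png

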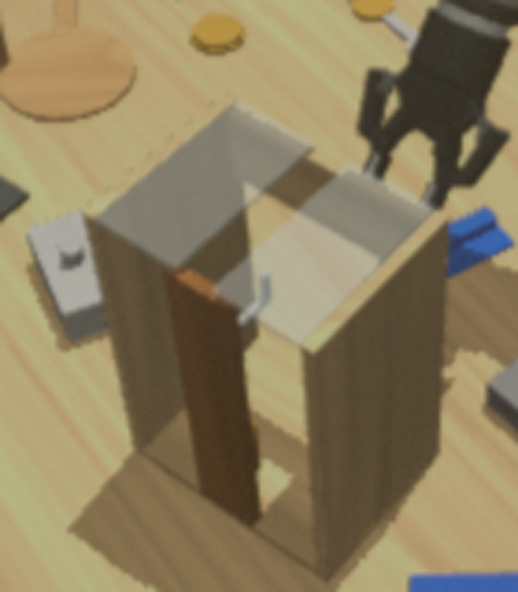

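View pics/wrist8.png

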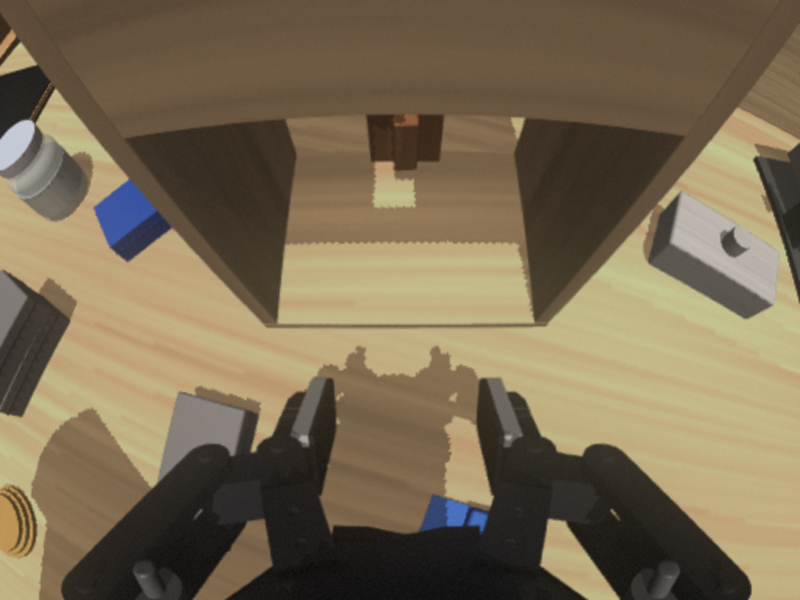

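```bash
python3 - <<'E'
from h import *
f=np.load("wrist8.npz");p=wpose(8);d=f["d"];m=M["wrist"];R=Rot.from_quat(p[1]).as_matrix();zc=(R@np.array(m["tool_from_camera"])[:3,:3])[:,2]
e=np.array([np.cos(PHI),np.sin(PHI)]);l=np.array([-e[1],e[0]])
for u,v in [(405,118),(405,135),(405,150),(405,165),(375,140)]:
    c,dr=fray(p,u*.64,v*.64);X=c+dr*d[int(v*.64),int(u*.64)]/(dr@zc); print((u,v),X.round(3),"depth,lat",((X[:2]-F0)@e).round(3),((X[:2]-F0)@l).round(3))
cv2.imwrite("pics/w8.png",cv2.resize(f["im"][60:120,220:300,::-1],None,fx=9,fy=9,interpolation=cv2.INTER_CUBIC))
# cases from wrist8/wrist4
im,_=load("top",8); cv2.imwrite("pics/t8.png",cv2.resize(im[95:185,190:280,::-1],None,fx=6.6,fy=6.6,interpolation=cv2.INTER_CUBIC))
E
```

```text
(405, 118) [0.708 0.038 0.091] depth,lat 0.127 0.0
(405, 135) [0.702 0.036 0.08 ] depth,lat 0.121 0.0
(405, 150) [0.702 0.037 0.061] depth,lat 0.122 0.001
(405, 165) [0.702 0.037 0.041] depth,lat 0.122 0.001
(375, 140) [0.721 0.068 0.041] depth,lat 0.148 0.025
```

View pics/w8.png

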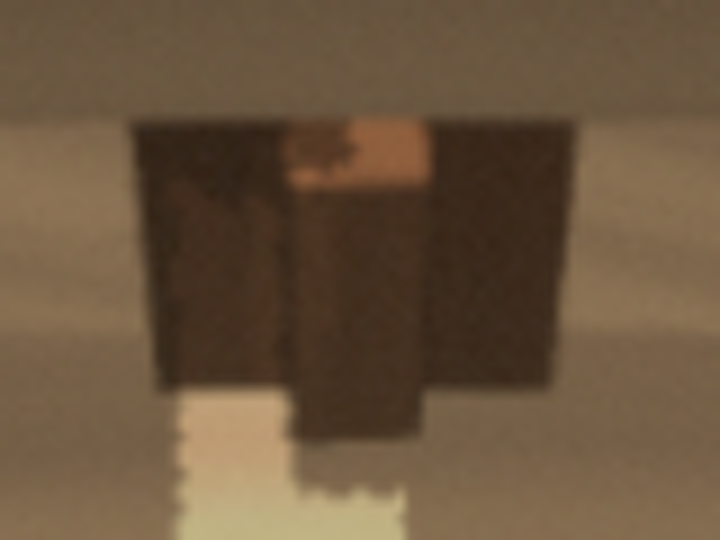

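View pics/t8.png

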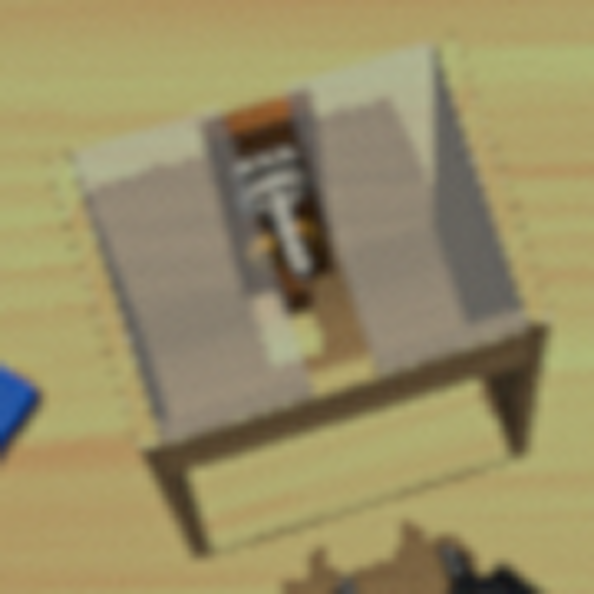

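The gauge hangs plumb in the closest view I have: the grip's front face is vertical at depth 0.122 m, lateral 0.0, with its lower end at about z 0.035 m. In the top view (270,200) the ring sits on the bar near the post. Next, the case: a wrist view from above.

```bash
python3 - <<'E'
from h import *
from workcell import r, command_gripper
s=r.read_state(); r.move_straight(s["eef_pos"]+[-.08,.0,.08],None,speed=.25)
q=quat([np.cos(.095),np.sin(.095),0],[0,0,-1])
r.reach([.40,.16,.20],q); command_gripper(.085,60); snap(9); print(r.read_state()["time_s"])
E
```

```text
20.8417
```

View pics/wrist9.png

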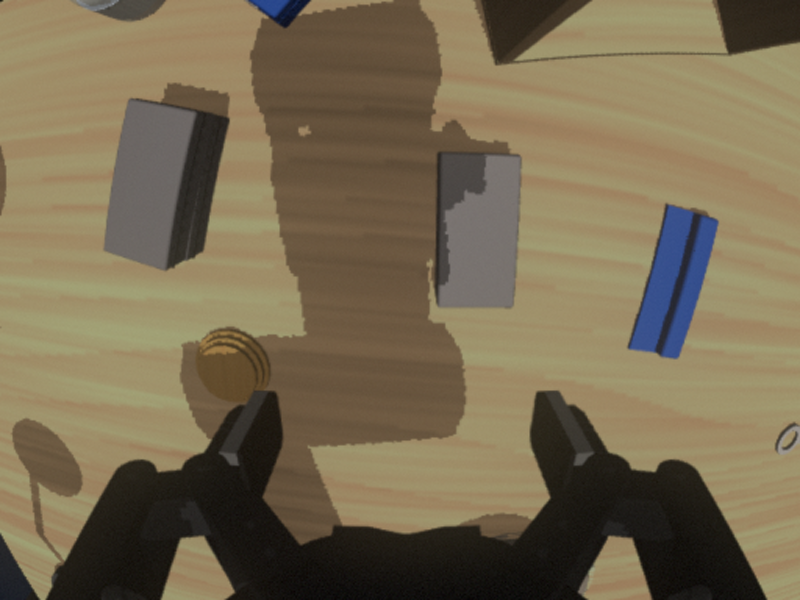

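```bash
python3 - <<'E'
from h import *
im,_=load("wrist",9)
a=cv2.resize(im[90:205,270:345,::-1],None,fx=5,fy=5,interpolation=cv2.INTER_CUBIC)
b=cv2.resize(im[55:180,60:155,::-1],None,fx=4.6,fy=4.6,interpolation=cv2.INTER_CUBIC)
c=np.zeros((580,830,3),np.uint8); c[:a.shape[0],:a.shape[1]]=a; c[:b.shape[0],385:385+b.shape[1]]=b
cv2.imwrite("pics/c9.png",c[:,:800])
E
```

```text
(no output)
```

View pics/c9.png

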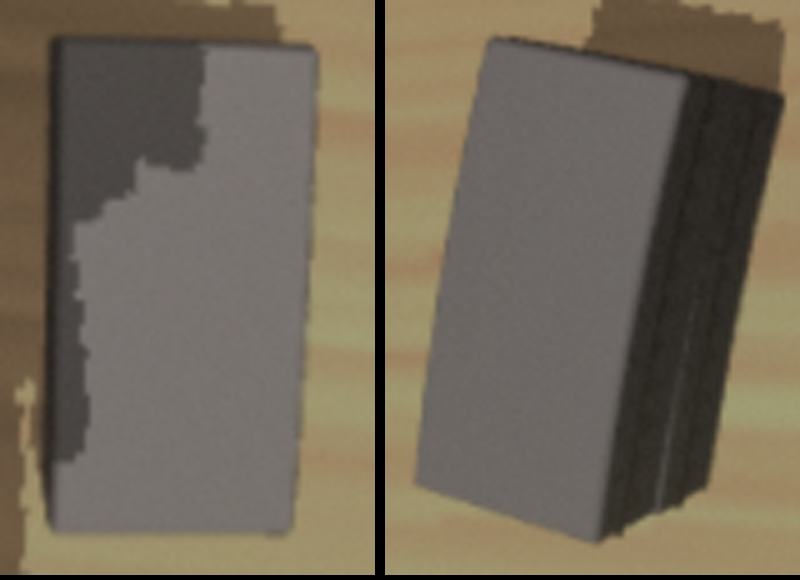

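```bash
python3 - <<'E'
from h import *
p=wpose(9)
for nm,C,z,f in [("loose",[(58,42),(315,47),(292,532),(55,530)],.034,lambda x,y:(270+(x+.5)/5-.5,90+(y+.5)/5-.5)),("stack",[(488,38),(690,77),(600,543),(416,484)],.068,lambda x,y:(60+(x-384.5)/4.6-.5,55+(y+.5)/4.6-.5))]:
    W=np.array([fplane(p,*f(*c),z)[:2] for c in C]).astype(np.float32)
    TL,TR,BR,BL=W; a=(TL+TR)/2-(BL+BR)/2; b=(TL+BL)/2-(TR+BR)/2
    print(nm,W.round(4).tolist(),"c",W.mean(0),"len",np.linalg.norm(a),"wid",np.linalg.norm(b),"yaw",np.degrees(np.arctan2(a[1],a[0])),np.degrees(np.arctan2(-b[0],b[1])))
E
```

```text
loose [[0.48249998688697815, 0.1445000022649765], [0.48840001225471497, 0.09009999781847], [0.38040000200271606, 0.07930000126361847], [0.3758000135421753, 0.13339999318122864]] c [0.431779   0.11183874] len 0.10794315 wid 0.05455876 yaw 5.8174915 5.523152
stack [[0.5127999782562256, 0.3549000024795532], [0.5013999938964844, 0.30070000886917114], [0.39559999108314514, 0.3231000006198883], [0.40700000524520874, 0.37700000405311584]] c [0.45418683 0.33891994] len 0.1080897 wid 0.055258077 yaw -11.91478 -11.86589
```

The wrist and top views agree: the loose case is at (0.432, 0.112), yaw 5.6°, and the stack at (0.454, 0.339), yaw −11.9°. The one by itself at wrist (479,230) is grey, not blue. I'll grasp it and place it.

```bash
python3 - <<'E'
from h import *
from workcell import r, command_gripper
y1=np.radians(5.6); q=quat([np.cos(y1),np.sin(y1),0],[0,0,-1]); c=[.432,.1118]
r.reach([*c,.06],q)
h=r.move_straight([*c,-.003],q,speed=.1,max_force=10); s=r.read_state(); print(h,s["eef_pos"])
z0=s["eef_pos"][2]; print(s["eef_pos"][:2]-c)
command_gripper(.0,60); s=r.read_state(); print(s["grip_width"],s["contact_force"].round(1),s["time_s"])
r.move_straight([*c,.13],q,speed=.2)
y2=np.radians(-11.9); q2=quat([np.cos(y2),np.sin(y2),0],[0,0,-1]); t=[.4541,.3389]
r.move_straight([*t,.15],q2,speed=.25); r.hold(.2); snap(10); s=r.read_state(); print(s["grip_width"],(s["eef_pos"]-[*t,.15]).round(4),s["time_s"],z0)
E
```

```text
False [ 0.4325658   0.11201099 -0.00230414]
[0.0005658  0.00021099]
0.05475526650422567 [-0.5 -0.2  5.4] 22.6667
0.054948231729924656 [ 0.0002 -0.0008  0.0001] 24.8 -0.0023041360943631406
```

View pics/wrist10.png

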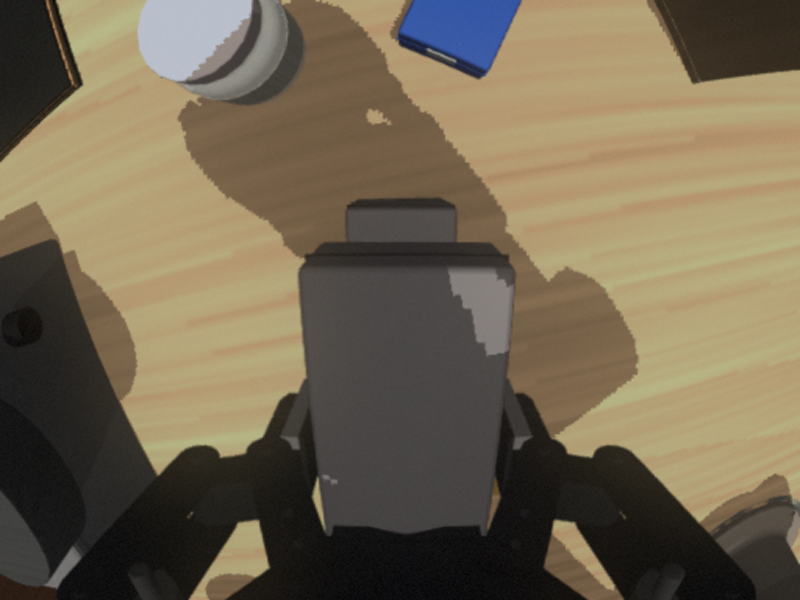

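```bash
python3 - <<'E'
from h import *
im,_=load("wrist",10)
cv2.imwrite("pics/c10.png",cv2.resize(im[115:185,180:340,::-1],None,fx=5,fy=5,interpolation=cv2.INTER_CUBIC))
p=wpose(10);R=Rot.from_quat(p[1]).as_matrix()
def tl(u,v,z): return (R.T@(fplane(p,u*.64,v*.64,z)-p[0])).round(4)
print("stack far corners tool",tl(347,207,.068),tl(456,206,.068))
zt=p[0][2]+.0023+.034
print("held far corners tool",tl(300,268,zt),tl(515,266,zt))
E
```

```text
stack far corners tool [ 0.0547 -0.0284  0.082 ] [0.0551 0.0258 0.082 ]
held far corners tool [ 0.0539 -0.0257 -0.0363] [ 0.0544  0.0284 -0.0363]
```

View pics/c10.png

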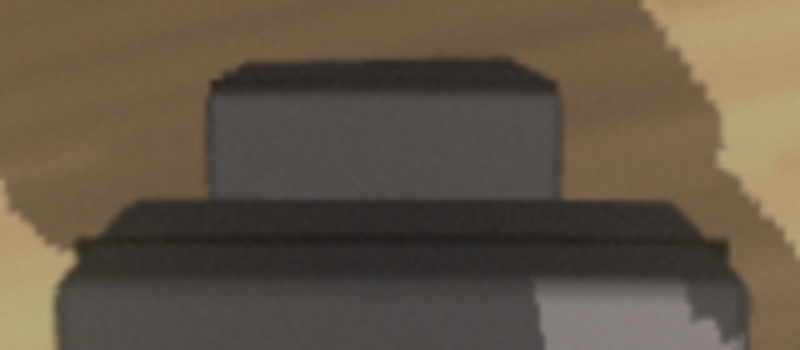

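The stack's centre lies 1.3 mm to one side of the tool and the held case's 1.3 mm to the other, so I'll correct by about 2 mm and lower.

```bash
python3 - <<'E'
from h import *
from workcell import r, command_gripper
y2=np.radians(-11.9); q2=quat([np.cos(y2),np.sin(y2),0],[0,0,-1]); t=[.4550,.3405]
r.move_straight([*t,.085],q2,speed=.15)
h=r.move_straight([*t,.0645],q2,speed=.04,max_force=5); s=r.read_state(); print(h,(s["eef_pos"]-[*t,.0645]).round(4),s["contact_force"].round(1))
r.hold(.2); command_gripper(.085); r.hold(.2)
print(r.read_state()["contact_force"].round(1))
r.move_straight([*t,.12],q2,speed=.15)
r.reach([.42,.30,.25],q2); snap(11,("wrist","scene","top")); print(r.read_state()["time_s"])
im,_=load("scene",11); cv2.imwrite("pics/s11.png",cv2.resize(im[235:315,300:400,::-1],None,fx=7,fy=7,interpolation=cv2.INTER_CUBIC))
E
```

```text
True [-0.      0.      0.0013] [-0.2 -0.7  5.1]
[ 0.1 -0.4  0.1]
27.9667
```

View pics/wrist11.png

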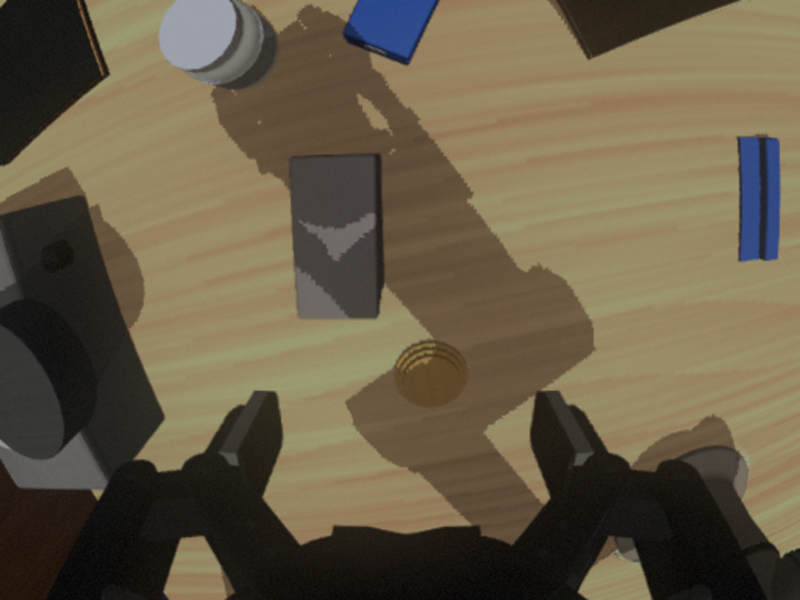

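View pics/s11.png

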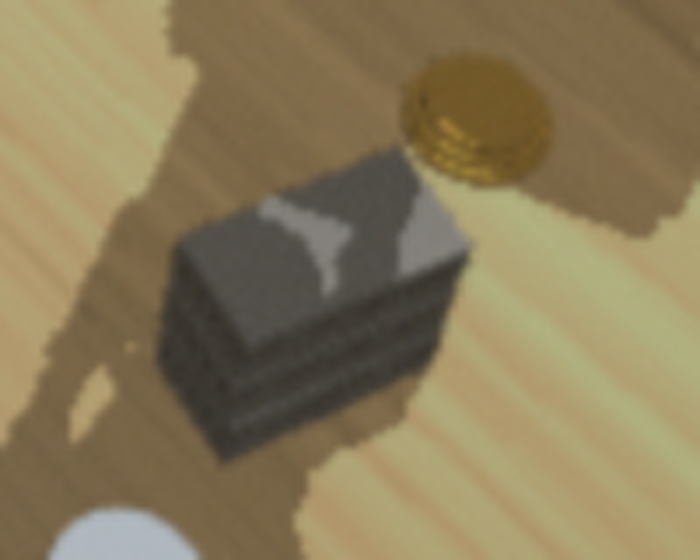

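Stacked and looking flush. I'll check numerically, then look into the cupboard at the hanging gauge.

```bash
python3 - <<'E'
from h import *
from workcell import r
p=wpose(11)
W=np.array([fplane(p,u*.64,v*.64,.102)[:2] for u,v in [(290,156),(377,154),(377,318),(299,318)]]);TL,TR,BR,BL=W;a=(TL+TR)/2-(BL+BR)/2
print("top case",W.mean(0).round(4),np.degrees(np.arctan2(a[1],a[0])),np.linalg.norm(a))
q=cupq(np.radians(62)); pp=cup(-.20,-.06,.26)
print(r.solve_ik(pp,q)); r.reach(pp,q); snap(12,("wrist","top")); print(r.read_state()["time_s"])
print("rod px",fproj(wpose(12),cup(.1175,0,.221))/.64)
E
```

```text
top case [0.4542 0.3388] -12.375036896175846 0.10946540221854342
[-1.26343943  0.02749098  2.41021676  1.25496647  1.19075329 -0.79997119]
30.6417
rod px [341.62700552 118.15246481]
```

View pics/wrist12.png

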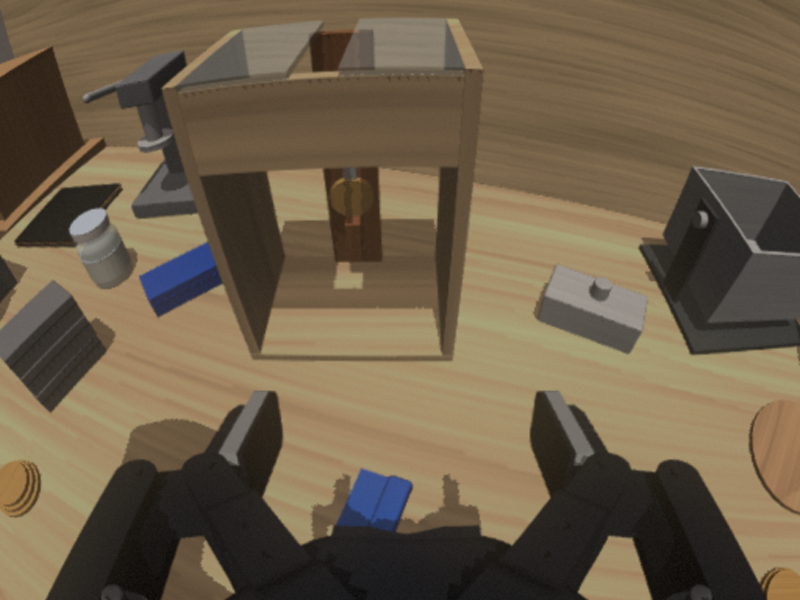

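View pics/top12.png

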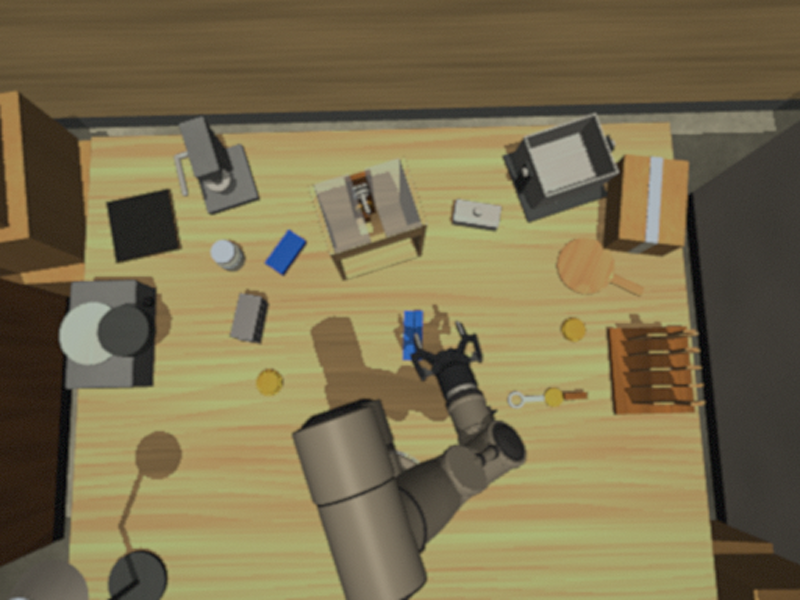

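The wrist view shows the gauge hanging straight down against the post, disc (351,197) and grip (352,237). In the top view the stack stands at (250,318) and the bystanders are where they began. I'm handing in.

```bash
python3 - <<'E'
from workcell import r
r.hold(.2); s=r.read_state(); print(s["contact_force"].round(2),s["time_s"]); r.finish_job()
E
```

```text
[-0.18  0.08  0.11] 30.8417
the job is handed in; nothing more can be done
```

The gauge is hanging on the hook and the loose grey case is on top of the stack. I handed the job in at about 31 s of the 66 s allowed. My last checks look good, but no verdict was reported.

- **Gauge:** it hangs plumb with the grip down and no measurable sideways offset. I estimate the eye is about 25 mm beyond the bar's middle, against a limit of 35 mm. The post limits it to about 28 mm.
- **Case:** its top measures (0.454, 0.339) with yaw −12.4°. The stack measured (0.454, 0.339) with yaw −11.9° beforehand, so it is flush to within about 1–2 mm.
- **Rest of the bench:** the other loose things look unmoved in the last top view. The gripper was clear of everything, reading about 0.2 N.

Points that disagreed or went wrong:

- **Tool length:** the fingertips are about 30 mm shorter than stated relative to the reported TCP. My first grasp of the gauge closed above it because of this. I measured the error with a light touch on clear bench and corrected for it. Depth readings from the wrist camera put the tip about 5 mm from the touch result.
- **Choice of gauge:** measured at the grip centres, the other gauge is about 3 cm farther from the base. I took this one because it is clearly farther by disc, eye and mid-length, so "farthest" depends on which point is used.

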